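# Demould and sort the meter terminal covers

## Task

Turn the handwheel clockwise up to its stop so that the ejector raises the moulded terminal covers, then lift every cover out of the mould and sort them: each fully formed cover flat in a nest of its own in the divided tray, each short one in the undivided tray. When all are sorted, turn the handwheel back down to its stop, ready for the next shot, and do not disturb the meter, bottle and fuse cap standing by.

Things in the scene. Friction and masses are not known exactly. Their poses are not given: they have to be found in the camera images.
- mould: steel mould fixed on the bench, 214 (x) x 226 (y) x 60 high, origin: centre of its underside, z up. Six open cavities 88 long (x) x 44 wide (y), centres at x -50 or +50, y -72, 0 or +72. With the ejector down a cover's top lies 2 below the block's face: it cannot be gripped. On the +y side a grey gearbox, 100 x 96 x 62 high, carries the handwheel
- ejector (a joint): height of the ejector, m: 0 down, 0.024 up; driven by the handwheel. Its six pads raise all covers together. Down, a cover's underside is 18 mm above the bench; up, 42 mm: covers then stand 22 mm proud of the block, their lower 18 mm still in the cavity
- wheel_grip (a point): grip point of the ejector handwheel, on its vertical axis (mould frame x 0, y +161), 106 above the bench; turns with it. The wheel is a black disc, 92 diameter, top 86 above the bench; across it stands a straight grip bar 76 long (point x), 22 wide (point y), from 86 to 120 above the bench, white mark on its +x end
- wheel (a joint): angle of the ejector handwheel, rad: 0 = ejector fully down (stop; bar along the mould's x, white mark to +x), grows clockwise seen from above to 4.2 = fully up (stop), 5.7 mm of lift per rad. About 0.2 to 0.3 N m turns it; it stays where it is left
- pass_tray: grey tray with a cross of 4 mm dividers making four nests (each 97 x 68, centres at x +-50.5, y +-36 from its origin), 206 (x) x 148 (y), walls 4 thick and 20 high, floor 4 thick, open above; loose on the bench, 0.9 kg. Origin: centre of its underside
- reject_tray: grey tray of the same size without dividers, one open compartment, 206 (x) x 148 (y), walls 4 thick and 20 high, floor 4 thick, open above; loose on the bench, 0.9 kg. Origin: centre of its underside
- full_1: white plastic terminal cover, fully formed (two screw recesses on top): base flange 84 long (own x) x 40 wide (y) x 14 high, on it a crown 72 long x 36 wide x 26 high; 40 high in all, 80 g. Origin at its centre, 20 above its underside; z up through the crown. Starts flange down in any one of the six cavities, long side along the cavity, or is absent
- full_2: white plastic terminal cover, fully formed (two screw recesses on top): base flange 84 long (own x) x 40 wide (y) x 14 high, on it a crown 72 long x 36 wide x 26 high; 40 high in all, 80 g. Origin at its centre, 20 above its underside; z up through the crown. Starts flange down in any one of the six cavities, long side along the cavity, or is absent
- full_3: white plastic terminal cover, fully formed (two screw recesses on top): base flange 84 long (own x) x 40 wide (y) x 14 high, on it a crown 72 long x 36 wide x 26 high; 40 high in all, 80 g. Origin at its centre, 20 above its underside; z up through the crown. Starts flange down in any one of the six cavities, long side along the cavity, or is absent
- full_4: white plastic terminal cover, fully formed (two screw recesses on top): base flange 84 long (own x) x 40 wide (y) x 14 high, on it a crown 72 long x 36 wide x 26 high; 40 high in all, 80 g. Origin at its centre, 20 above its underside; z up through the crown. Starts flange down in any one of the six cavities, long side along the cavity, or is absent
- short_1: white plastic terminal cover, short shot, shorter (one screw recess on top): base flange 54 long (own x) x 40 wide (y) x 14 high, on it a crown 42 long x 36 wide x 26 high; 40 high in all, 80 g. Origin at its centre, 20 above its underside; z up through the crown. Starts flange down in any one of the six cavities, long side along the cavity, or is absent
- short_2: white plastic terminal cover, short shot, shorter (one screw recess on top): base flange 54 long (own x) x 40 wide (y) x 14 high, on it a crown 42 long x 36 wide x 26 high; 40 high in all, 80 g. Origin at its centre, 20 above its underside; z up through the crown. Starts flange down in any one of the six cavities, long side along the cavity, or is absent
- old_meter: bystander: old black electricity meter, 75 x 105 x 75 high, origin at the centre of its underside
- release_bottle: bystander: white bottle of release agent, 54 diameter, 150 high, origin at its underside
- fuse_cap: bystander: white ceramic fuse cap, 54 diameter, 56 high, origin at its underside
Not all that is in view belongs to the job. What is shaped like the full_4 but purple or red is not meant.

How it is judged:
By the outcome, as a careful person would: the job done as asked, in the order asked, and still so for the second after the job is handed in, with the robot touching nothing.
Of full_1, full_2, full_3, full_4, short_1, short_2 only 3 to 5 are there at a start; the rules pass over those that are not, and their reading is None.
At some moment in a run one of pass_tray, reject_tray may be knocked a few centimetres aside while the robot is not near it.
Once in a run the grip may slacken for a moment while it holds something.
It also fails if it takes over 210 s, if anything falls off the work surface, if the arm or the gripper's body presses on something with over 40 N, if the wrist force passes 120 N, or if a joint passes its speed limit or range.

## Robot

A 7-joint arm with a two-finger parallel gripper is mounted at the origin on the work surface. World frame = base frame: x ahead of the robot, y to its left, z up, the work surface at z = 0. Lengths are in m, angles in degrees, forces in N, time in s.
With the tool pointing down it reaches from about 0.425 to 1.025 m from the base axis. Payload 9.4 kg.
Tool frame: the origin (TCP) lies midway between the tips of the shut fingers; the grasp point (between the pads) lies 19 mm behind it; z points along the fingers, y is the direction in which the jaws open and shut (so a half turn about z gives the same grasp; the last joint's range is limited). The gripper opens to 93 mm and grips with 3 to 60 N. Pads are 15 mm wide; open, the fingers measure 128 mm over their backs; the gripper's body (75 mm by 188 mm) begins 65 mm behind the grasp point.
Start: joints at [-74.926, 34.337, -0.143, 91.639, 0.103, 54.024, -4.572], TCP at [0.242, 0.684, 0.219] pointing down, gripper open.
Joint ranges: [-147.43, 147.43], [-19.82, 112.94], [-74.19, 73.91], [6.32, 146.72], [-59.91, 239.91], [6.04, 106.73], [-150.56, 150.56]. Speed limits (degrees/s): [127.2, 127.2, 172.46, 172.46, 180, 180, 180].

## Interface

Orientations are given as a 3x3 rotation matrix whose columns are the frame's x, y, z axes.
In Python, from cell import movep, move_linear, goto_joints, command_gripper, sleep, inverse_kinematics, observe, get_image, camera_info, MotionError, hand_in gives the robot as it stands. Calls block until the motion is done:
- movep(position, orientation): joint-space move of the TCP to a pose.
- move_linear(position, rotation=None, v=0.15): straight line of the TCP; rotation=None keeps the orientation; v is the mean speed in m/s.
- goto_joints(angles): joint-space move.
- command_gripper(opening, strength=None): finger opening in m; strength is the grip in N (None keeps the last); returns when the fingers have stopped.
- sleep(seconds).
- inverse_kinematics(position, orientation): joint angles nearest the present ones, or None.
- observe(): the state.
- get_image(name): name is "scene" or "top"; returns the picture (420x560x3 uint8, red, green, blue); there is no depth.
- camera_info(name): a dict with "mtx" (3x3 intrinsics, pixels), "extrinsics" (4x4, takes a point from camera to world coordinates). Camera axes: x right, y down, z forward; pixel columns grow to the right and rows downward; lengths in m; the calibration is good to about 2 mm. A picture is of the moment at which its call begins. camera_info takes no time and is no camera call.
A pose or a line that the arm cannot do raises MotionError and nothing moves.
- hand_in(): hands the job in, once; it reports no verdict.
The state is a dict: "t": time; "qpos": joint angles; "joint_velocities": joint speeds; "joint_torque": joint torques, N m; "tcp_pos": TCP position; "tool_rot": TCP orientation; "force": force on the tool from outside, world axes, zero at the start; "wrist_torque": the same for the moment, N m; "width": finger opening in m.
Only numpy, scipy, OpenCV 4.12 (cv2) and the standard library are available. Lean on these libraries where they do the work, as an engineer would, in place of code of your own. Each camera call takes 0.05 s, during which the arm holds its last target.

## Working session

There is one attempt and no reset: what is moved stays moved. The work goes in short steps, each a Python script; the robot and the scene stay as the last script left them, time stands still between calls to the robot, and variables do not carry over. Pictures are saved under pics/ and viewed, and the job is handed in when it is done.

```bash
ls; mkdir -p pics; python3 - <<'E'
from cell import *
import cv2
for n in("scene","top"):
    cv2.imwrite(f"pics/{n}0.png",cv2.resize(get_image(n)[:,:,::-1],None,fx=1.42,fy=1.42,interpolation=cv2.INTER_CUBIC))
    print(camera_info(n))
o=observe();print({k:o[k] for k in("t","tcp_pos","tool_rot","force","width")})
E
```

```text
pics
{'mtx': array([[475.27063091,   0.        , 280.62704928],
       [  0.        , 475.27063091, 216.23394653],
       [  0.        ,   0.        ,   1.        ]]), 'extrinsics': array([[ 0.5741885 ,  0.46827294, -0.6715862 ,  1.38174605],
       [ 0.81835262, -0.30358623,  0.48799015, -0.60173654],
       [ 0.02462826, -0.82979266, -0.55752811,  0.81204072],
       [ 0.        ,  0.        ,  0.        ,  1.        ]])}
{'mtx': array([[381.55497251,   0.        , 281.74215732],
       [  0.        , 381.55497251, 215.45235104],
       [  0.        ,   0.        ,   1.        ]]), 'extrinsics': array([[-5.54879729e-03, -9.97847480e-01,  6.53423105e-02,
         4.53723103e-01],
       [-9.99984605e-01,  5.53656832e-03, -3.68231807e-04,
        -7.92387397e-03],
       [ 5.66701403e-06, -6.53433478e-02, -9.97862840e-01,
         1.06146085e+00],
       [ 0.00000000e+00,  0.00000000e+00,  0.00000000e+00,
         1.00000000e+00]])}
{'t': 0.1, 'tcp_pos': array([0.24149172, 0.68313406, 0.21785581]), 'tool_rot': array([[-9.42850061e-01,  3.33217133e-01, -3.24514869e-04],
       [ 3.33217261e-01,  9.42849111e-01, -1.34569369e-03],
       [-1.42439638e-04, -1.37692133e-03, -9.99999042e-01]]), 'force': array([ 0.10942186, -0.24367559,  0.42656994]), 'width': 0.09285454330999274}
```

View pics/scene0.png

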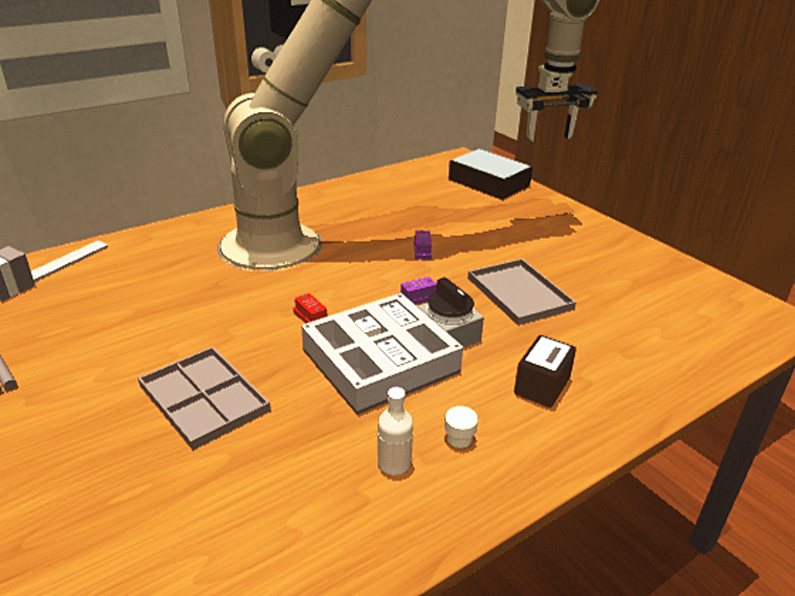

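View pics/top0.png

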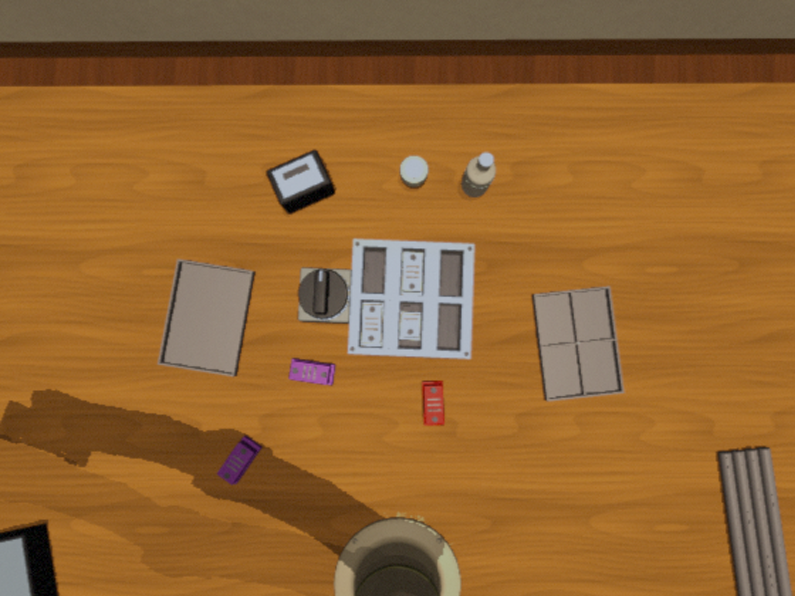

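```bash
cat > h.py <<'E'
import numpy as np, cv2
from cell import *
def px(n,u,v,z):
    c=camera_info(n);K=c["mtx"];E=np.array(c["extrinsics"])
    d=E[:3,:3]@np.linalg.solve(K,[u,v,1.]);o=E[:3,3]
    return (o+d*(z-o[2])/d[2])
def proj(n,P):
    c=camera_info(n);K=c["mtx"];E=np.array(c["extrinsics"])
    q=E[:3,:3].T@(np.asarray(P)-E[:3,3]);q=K@q;return q[:2]/q[2]
def crop(n,u0,u1,v0,v1,f,name,im=None):
    im=get_image(n) if im is None else im
    cv2.imwrite(name,cv2.resize(im[v0:v1,u0:u1,::-1],None,fx=f,fy=f,interpolation=cv2.INTER_CUBIC))
def Rz(a): # jaw dir angle: tool down, tool y axis at angle a(deg) in world
    a=np.radians(a);y=np.array([np.cos(a),np.sin(a),0]);z=np.array([0,0,-1.]);x=np.cross(y,z)
    return np.column_stack([x,y,z])
E
python3 - <<'E'
from h import *
im=get_image("top")
crop("top",200,340,160,260,5.5,"pics/mould.png",im)
crop("top",105,185,175,270,6,"pics/rej.png",im)
crop("top",365,445,195,290,6,"pics/pas.png",im)
E
```

```text
(no output)
```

View pics/mould.png

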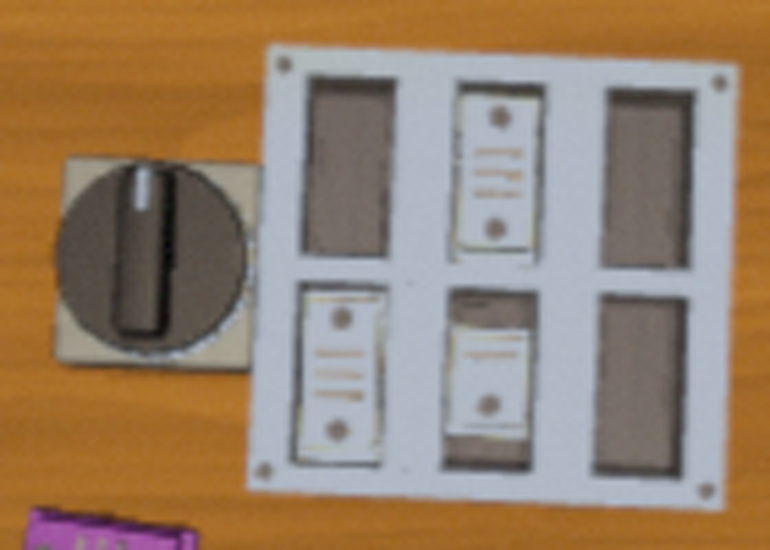

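View pics/rej.png

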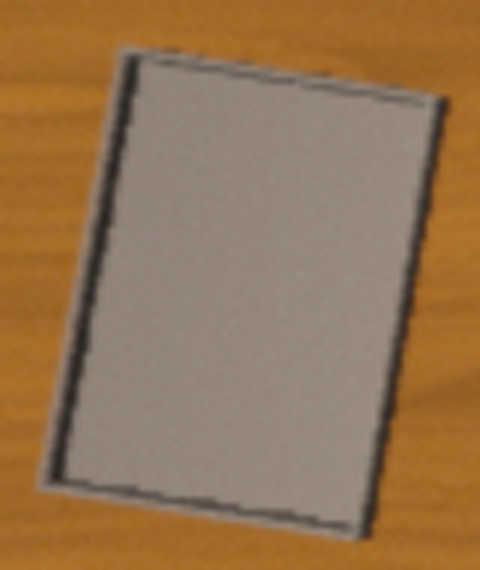

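View pics/pas.png

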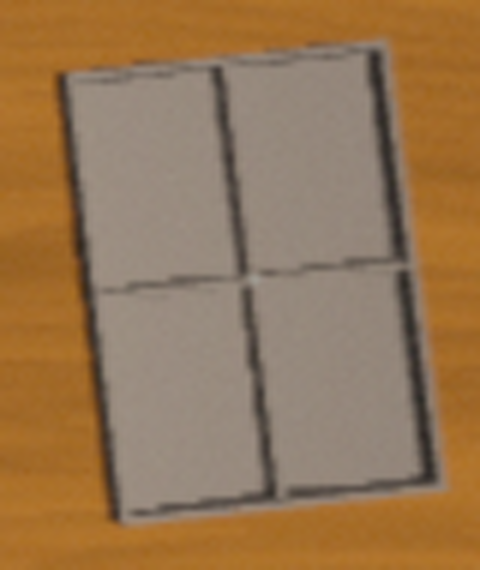

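```bash
cat >> h.py <<'E'
def rectfit(n,pts,z,L,W):
    # pts order: +x+y, +x-y, -x-y, -x+y of local
    P=np.array([px(n,u,v,z)[:2] for u,v in pts]);Q=np.array([[L,W],[L,-W],[-L,-W],[-L,W]])/2
    c=P.mean(0);A=(P-c).T@Q;a=np.arctan2(A[1,0]-A[0,1],A[0,0]+A[1,1])
    R=np.array([[np.cos(a),-np.sin(a)],[np.sin(a),np.cos(a)]])
    res=P-c-Q@R.T
    return c,np.degrees(a),np.round(res*1000,1)
E
python3 - <<'E'
from h import *
cv=lambda pts,u,v,f:[(u+(a+.5)/f-.5,v+(b+.5)/f-.5) for a,b in pts]
print(rectfit("top",cv([(268,46),(740,64),(722,510),(247,490)],200,160,5.5),.06,.214,.226))
print(rectfit("top",cv([(122,47),(438,97),(357,533),(42,487)],105,175,6),.02,.206,.148))
print(rectfit("top",cv([(68,74),(388,42),(444,486),(122,518)],365,195,6),.02,.206,.148))
E
```

```text
(array([ 0.53419743, -0.02868106]), np.float64(-2.750824726998688), array([[-0.5,  0.6],
       [ 0.3, -1.1],
       [ 0.1,  0.3],
       [ 0. ,  0.3]]))
(array([0.50374095, 0.36654943]), np.float64(-9.256007522414084), array([[-1.9, -0.4],
       [-2. ,  0.5],
       [ 3.1,  1.5],
       [ 0.8, -1.6]]))
(array([ 0.4502598 , -0.34945378]), np.float64(5.477928593527115), array([[-1.8, -0.5],
       [-2.1,  0.3],
       [ 1.6,  0.9],
       [ 2.2, -0.8]]))
```

```bash
python3 - <<'E'
from h import *
print(np.round(observe()["qpos"],1))
p=np.array([.5419,.1321,.20])
for a in range(-180,181,30):
    q=inverse_kinematics(p,Rz(a)); print(a,None if q is None else np.round(q,1))
E
```

```text
[-74.9  34.4  -0.1  91.7   0.1  54.   -4.6]
-180 [  0.   26.3 -27.3 113.7  17.1  43.9 142.7]
-150 [ -58.8   38.5   64.   117.1  -44.4   53.1 -120.4]
-120 [-58.8  38.5  64.  117.1 -44.4  53.1 -90.4]
-90 [-48.   29.4  42.  116.6 -28.1  44.3 -79. ]
-60 [-43.6  27.6  34.9 116.3 -23.   42.8 -54.7]
-30 [-39.3  26.3  28.2 116.1 -18.3  41.8 -29.8]
0 [-34.4  25.3  20.9 115.8 -13.4  41.1  -5.2]
30 [-29.3  24.7  13.6 115.5  -8.7  40.8  19.7]
60 [-24.2  24.3   6.5 115.2  -4.1  40.7  44.8]
90 [-18.7  24.2  -1.1 114.8   0.7  40.9  69.7]
120 [-12.2  24.5 -10.2 114.4   6.4  41.6  93.8]
150 [ -6.1  25.2 -18.7 114.   11.6  42.5 118.3]
180 [  0.   26.3 -27.3 113.7  17.1  43.9 142.7]
```

```bash
python3 - <<'E'
from h import *
print(px("top",200+143/5.5,160+250/5.5,.12))
p=np.array([.5419,.1321,.20])
q=np.array(inverse_kinematics(p,Rz(-150)));print(q)
q[6]+=237.25; goto_joints(q)
o=observe();print(o["t"],o["tcp_pos"],o["tool_rot"][:,1],o["tool_rot"][:,2])
crop("scene",0,560,0,420,1.4,"pics/s1.png")
E
```

```text
[0.54095503 0.12966021 0.12      ]
[ -58.8198806    38.50897029   63.97274315  117.11185187  -44.36586238
   53.14412181 -120.38692919]
2.3917 [0.54190513 0.13280671 0.19983377] [4.70172229e-02 9.98894063e-01 1.78345293e-04] [-3.17347184e-04  1.93480041e-04 -9.99999931e-01]
```

View pics/s1.png

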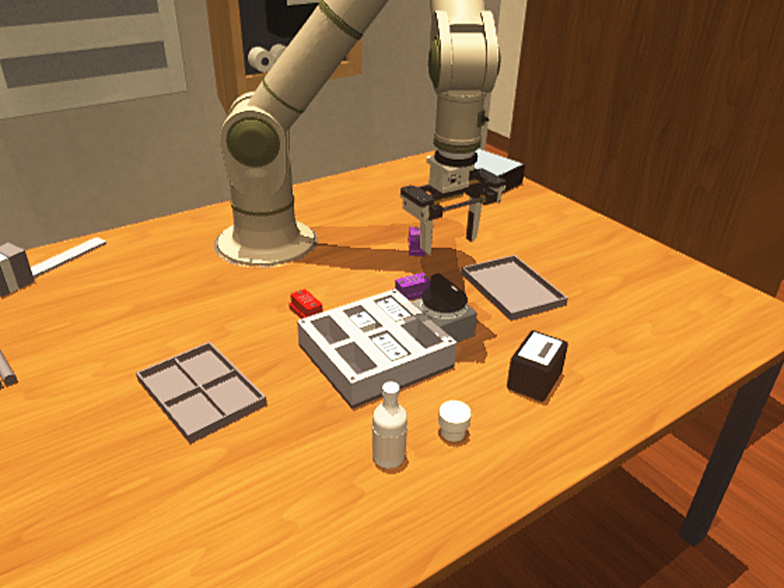

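The gripper stands above the wheel at (450,220) and the elbow is clear. I'll descend and grip the bar.

```bash
python3 - <<'E'
from h import *
move_linear([.5415,.1312,.093])
o=observe();print(o["tcp_pos"],o["force"])
command_gripper(.012,30)
o=observe();print(o["t"],o["width"],o["tcp_pos"],o["force"],o["wrist_torque"])
q=np.array(o["qpos"])
for d in (20,60,120,180,225):
    q2=q.copy();q2[6]-=d;goto_joints(q2)
    o=observe();print(d,o["t"],o["width"],np.round(o["tcp_pos"],4),np.round(o["force"],1),np.round(o["wrist_torque"],2))
E
```

```text
[0.54182956 0.13101788 0.09343438] [0.34039485 0.17355182 0.6292107 ]
4.4083 0.02201418625528449 [0.54156166 0.13206604 0.09299323] [-0.0509229   4.85589245  0.00626565] [ 0.85263124 -0.07957052  0.00110681]
20 4.8333 0.02183272361419251 [0.5416 0.1323 0.093 ] [ 0.5  4.  -0.1] [ 0.6  -0.04 -0.12]
60 5.5417 0.021967233409074263 [0.542  0.1327 0.093 ] [ 2.2  5.2 -1. ] [ 0.97 -0.42 -0.19]
120 6.525 0.0220313387439665 [0.5427 0.1326 0.093 ] [ 5.4  5.5 -4.2] [ 0.93 -0.85 -0.07]
180 7.5083 0.024927021068326373 [0.5415 0.1318 0.0931] [-0.   1.9  2.7] [0.37 0.27 0.16]
225 8.2833 0.02469719922610905 [0.5416 0.1324 0.0931] [-0.2  4.1  3.8] [1.06 0.19 0.13]
```

```bash
python3 - <<'E'
from h import *
command_gripper(.012,40)
o=observe();print(o["t"],o["width"],np.round(o["tcp_pos"],4),np.round(o["force"],1),np.round(o["wrist_torque"],2),o["qpos"][6])
crop("top",190,340,150,260,5.2,"pics/m2.png");crop("scene",180,400,100,300,3,"pics/s2.png")
E
```

```text
8.5 0.024378490132913277 [0.5416 0.1324 0.0931] [-0.4  3.7  4.4] [1.14 0.17 0.19] -99.28194364428556
```

View pics/m2.png

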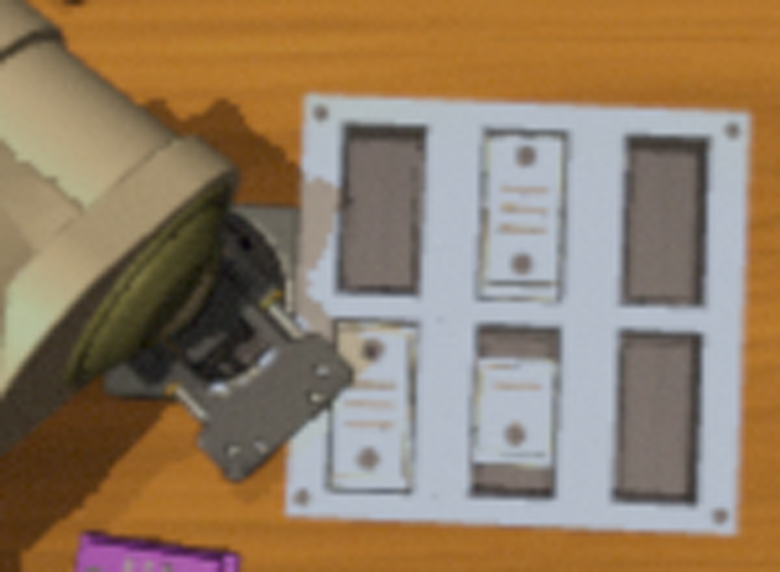

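View pics/s2.png

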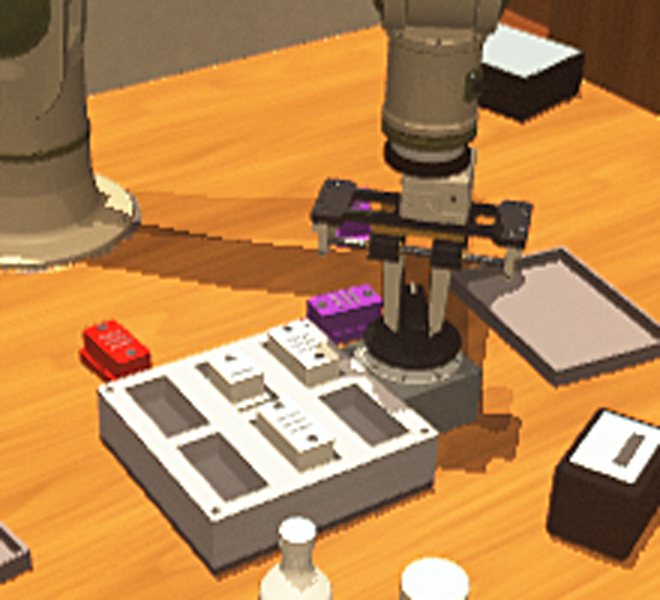

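```bash
python3 - <<'E'
from h import *
def pr(m):
    o=observe();print(m,round(o["t"],1),round(o["width"],4),np.round(o["tcp_pos"],4),np.round(o["force"],1),np.round(o["wrist_torque"],2),round(o["qpos"][6],1))
q=np.array(observe()["qpos"])
command_gripper(.032); q[6]+=9; goto_joints(q); command_gripper(.012,50); pr("regrip")
# original start q7 ~ 225-... ; target -240.6
q0=q[6]+216
for d in (232,238,241,244,247,250):
    q2=np.array(q);q2[6]=q0-d;goto_joints(q2);pr(d)
    if abs(observe()["wrist_torque"][2])>1.0:break
crop("top",190,340,150,260,5.2,"pics/m3.png")
E
```

```text
regrip 9.6 0.0221 [0.5417 0.1325 0.093 ] [-0.2 -0.2 -0.9] [0.09 0.07 0.15] -90.3
232 10.0 0.0217 [0.5418 0.1326 0.093 ] [ 2.   0.6 -1.8] [ 0.33 -0.2  -0.16] -106.1
238 10.2 0.0219 [0.5419 0.1327 0.093 ] [ 3.3  0.5 -2.1] [ 0.44 -0.47 -0.07] -112.0
241 10.5 0.022 [0.5419 0.1327 0.093 ] [ 3.1  1.9 -2.9] [ 0.52 -0.57  0.07] -115.1
244 10.7 0.0222 [0.5419 0.1327 0.093 ] [ 4.5  1.9 -4.1] [ 0.64 -0.78  0.12] -118.1
247 11.0 0.0226 [0.5419 0.1327 0.0931] [ 4.5  2.  -4. ] [ 0.59 -0.91  1.17] -121.1
```

View pics/m3.png

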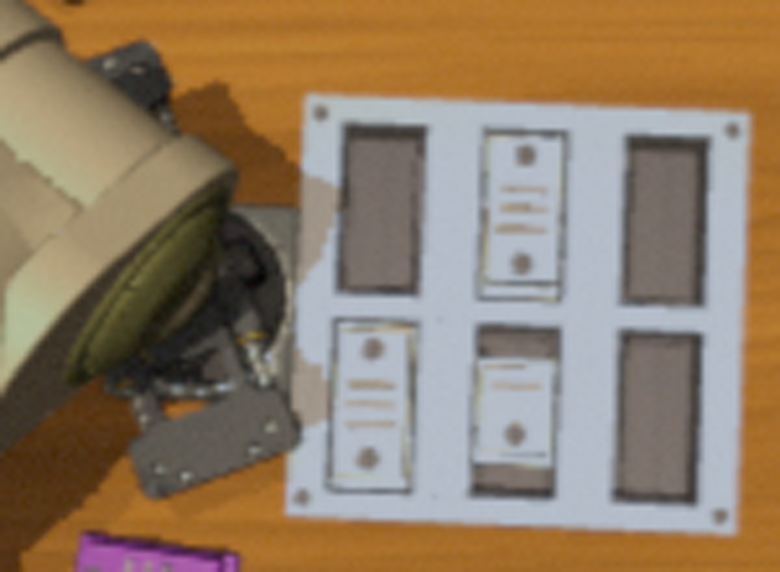

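```bash
python3 - <<'E'
from h import *
q=np.array(observe()["qpos"]);q[6]+=4;goto_joints(q)
command_gripper(.06)
o=observe();print(o["tcp_pos"],o["force"],o["wrist_torque"])
p=o["tcp_pos"].copy();p[2]=.24;move_linear(p,v=.2)
goto_joints([-30,24.2,0,105,0,50,-30])
o=observe();print(o["t"],o["tcp_pos"])
im=get_image("top");crop("top",190,340,150,260,5.2,"pics/m4.png",im);crop("top",0,560,0,420,1.4,"pics/t4.png",im)
crop("scene",180,400,150,300,3.5,"pics/s4.png")
E
```

```text
[0.54190502 0.132701   0.09307205] [ 1.06673632 -0.50239236  0.32092071] [0.0643442  0.12520069 0.03009069]
14.4917 [0.55870549 0.25658132 0.25406145]
```

View pics/m4.png

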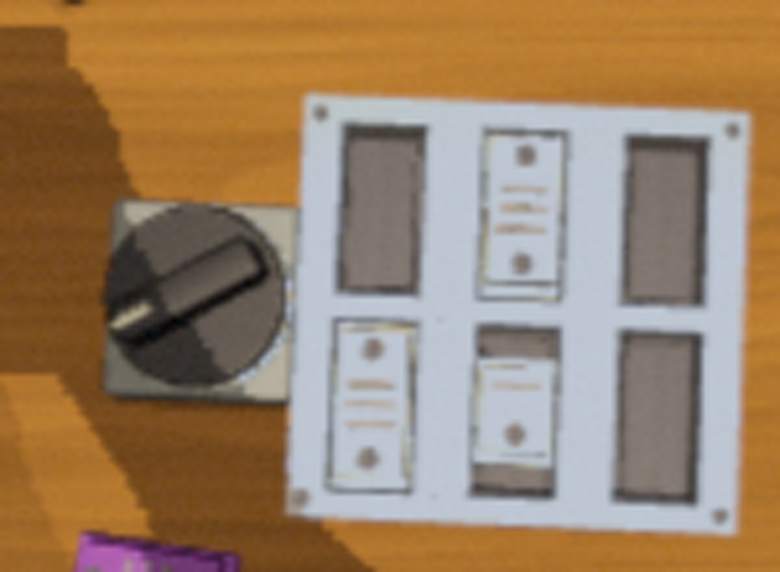

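View pics/s4.png

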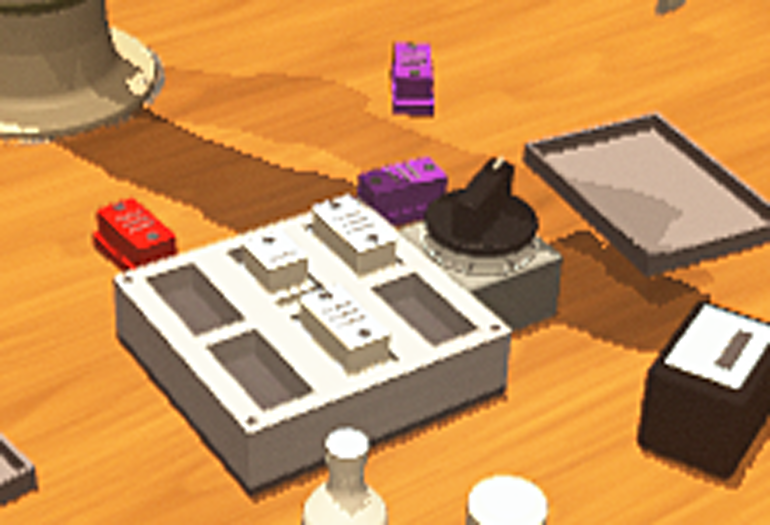

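View pics/t4.png

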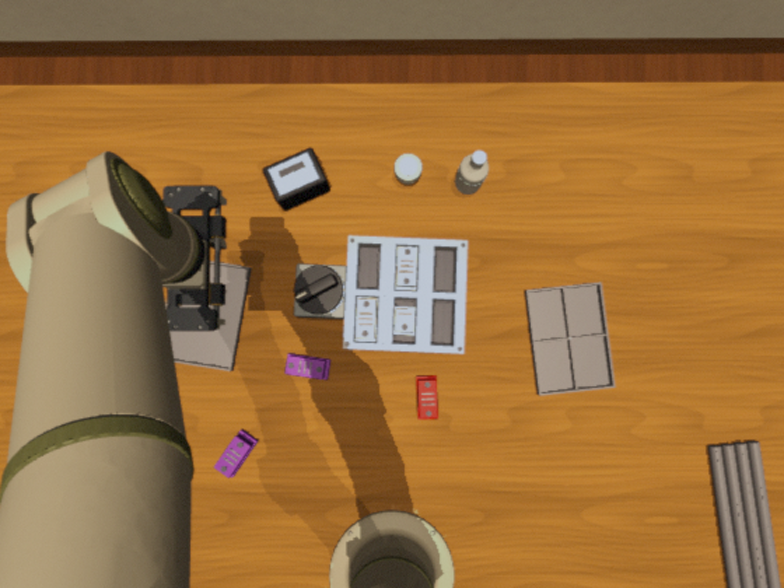

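The wheel is at its stop: the mark is at (125,315), about 240° on. The covers stand proud, with full ones at crop (523,210) and (370,403) and the short one at (514,411). Both trays look unmoved.

```bash
cat >> h.py <<'E'
M=(np.array([.5342,-.0287]),-2.75)
PT=(np.array([.4503,-.3495]),5.48)
RT=(np.array([.5037,.3665]),-9.26)
def loc(F,x,y):
    a=np.radians(F[1]);return F[0]+np.array([[np.cos(a),-np.sin(a)],[np.sin(a),np.cos(a)]])@[x,y]
def pr(m):
    o=observe();print(m,round(o["t"],1),round(o["width"],4),np.round(o["tcp_pos"],4),np.round(o["force"],1),np.round(o["wrist_torque"],2),round(o["qpos"][6],1))
E
python3 - <<'E'
from h import *
for n,u,v,l in(("A",523.5,210,(50,0)),("B",370.5,403,(-50,72)),("C",514,413,(-50,0))):
    print(n,px("top",190+(u+.5)/5.2-.5,150+(v+.5)/5.2-.5,.082)[:2],loc(M,l[0]/1e3,l[1]/1e3))
for F,x,y,z,a in((M,.05,0,.2,-92.75),(M,.05,0,.0625,-92.75),(M,-.05,.072,.0625,-92.75),(PT,.05,.036,.15,-84.5),(PT,.0505,.036,.025,-84.5),(PT,-.0505,.036,.025,-84.5),(M,-.05,0,.0625,87.25),(RT,0,0,.025,80.7)):
    p=loc(F,x,y);q=inverse_kinematics([*p,z],Rz(a));print(np.round(p,3),None if q is None else np.round(q,1))
E
```

```text
A [ 0.58369203 -0.03068335] [ 0.58414242 -0.03109891]
B [0.48820032 0.0455283 ] [0.48771201 0.04561599]
C [ 0.48287093 -0.02528767] [ 0.48425758 -0.02630109]
[ 0.584 -0.031] [-19.2  27.6  24.1 112.6 -16.1  43.1 -78.4]
[ 0.584 -0.031] [-12.7  38.1  15.3 117.8 -21.3  26.7 -74.1]
[0.488 0.046] [-20.8  34.1  12.7 130.  -23.6  18.  -80.4]
[ 0.497 -0.309] [  8.   32.1  27.3 115.2 -23.3  38.  -34.1]
[ 0.497 -0.309] [ 18.8  41.2  11.3 118.5 -20.   22.1 -38.6]
[ 0.397 -0.318] [ 25.6  38.6  10.  128.4 -25.1  14.7 -26.8]
[ 0.484 -0.026] [  6.   33.5 -13.6 129.4  23.2  19.2  59.8]
[0.504 0.366] [-32.2  42.5 -13.8 112.3  20.4  27.5  20. ]
```

```bash
cat >> h.py <<'E'
def pick(F,x,y,a,z=.063):
    p=loc(F,x,y) if F is not None else np.array([x,y])
    movep([*p,.19],Rz(a)); command_gripper(.056)
    move_linear([*p,z],Rz(a),v=.12); pr("down")
    command_gripper(.025,30); pr("grip")
    move_linear([*p,.18],Rz(a),v=.12); pr("lift")
E
python3 - <<'E'
from h import *
pick(M,.05,0,-92.75)
im=get_image("top");crop("top",0,560,0,420,1.4,"pics/t5.png",im);crop("scene",100,420,100,320,2.4,"pics/s5.png")
E
```

```text
down 17.3 0.0559 [ 0.5845 -0.0311  0.0636] [ 0.1 -0.4 -0.5] [ 0.08  0.17 -0.07] -72.6
grip 17.7 0.036 [ 0.5843 -0.031   0.0634] [0.  0.6 5. ] [0.07 0.29 0.06] -72.6
lift 18.9 0.0357 [ 0.5837 -0.031   0.1793] [-0.1  0.1 -0.4] [0.03 0.13 0.01] -77.4
```

View pics/t5.png

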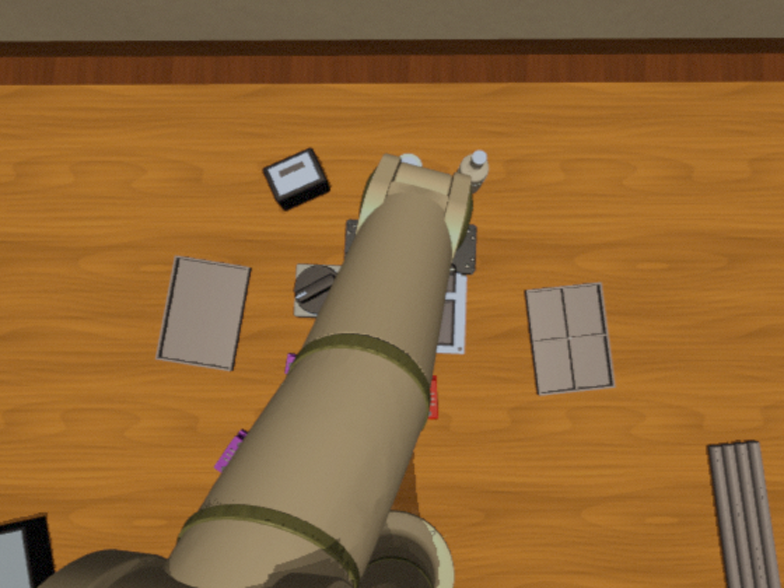

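View pics/s5.png

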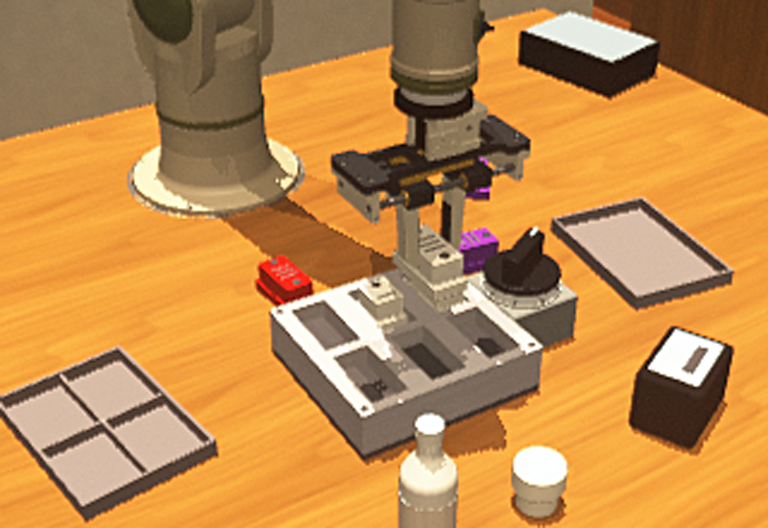

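The cover is held level and both trays are unmoved. Placing it.

```bash
cat >> h.py <<'E'
def place(F,x,y,a,zt=.0262):
    p=loc(F,x,y)
    movep([*p,.16],Rz(a)); pr("over")
    move_linear([*p,.05],Rz(a),v=.12)
    move_linear([*p,zt],Rz(a),v=.04); pr("down")
    command_gripper(.050); 
    move_linear([*p,.16],Rz(a),v=.15); pr("up")
E
python3 - <<'E'
from h import *
place(PT,.0505,.036,-84.5)
movep([*loc(M,-.05,.072),.19],Rz(-92.75))
im=get_image("top");crop("top",0,560,0,420,1.4,"pics/t6.png",im);crop("scene",80,220,220,340,5,"pics/s6.png")
E
```

```text
over 20.1 0.0358 [ 0.498  -0.3075  0.1598] [ 0.4  0.9 -0.7] [-0.01  0.22 -0.  ] -42.6
down 21.9 0.0355 [ 0.497  -0.3089  0.0259] [ 0.1  0.1 -0.6] [-0.08  0.14 -0.05] -38.1
up 23.4 0.0501 [ 0.4968 -0.3085  0.1593] [-0.2 -0.1 -0.4] [-0.04  0.15 -0.02] -42.4
```

View pics/t6.png

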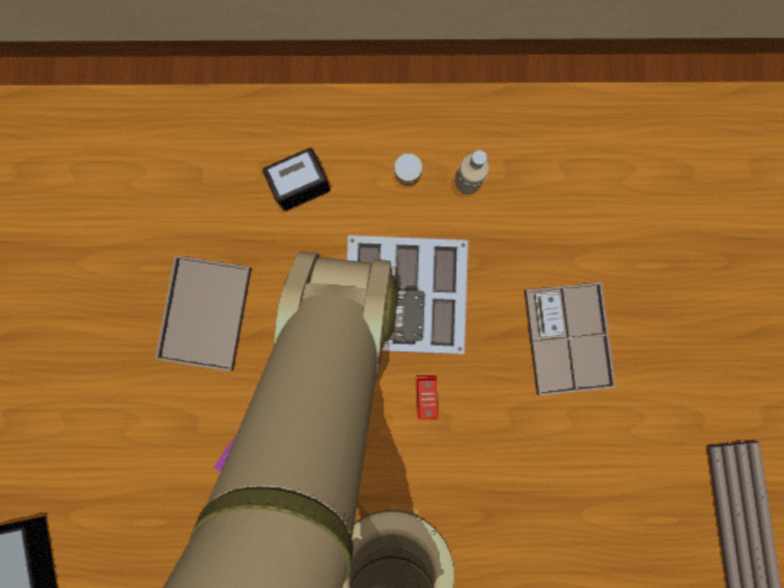

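View pics/s6.png

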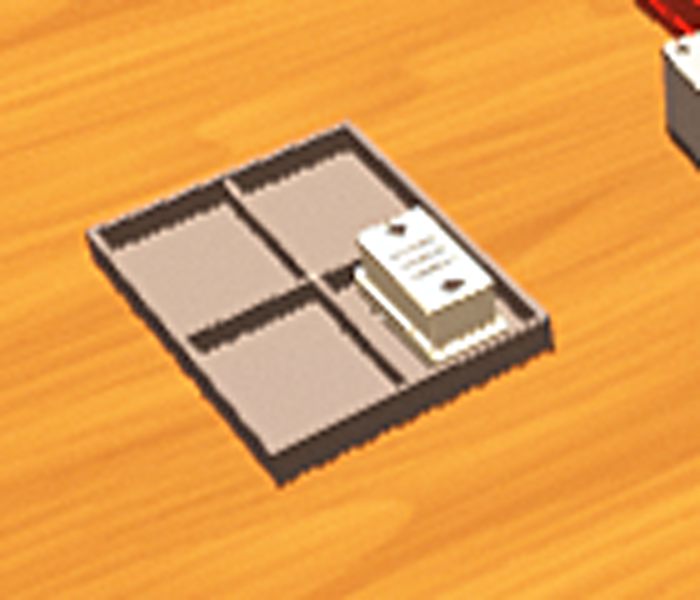

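Cover 1 is flat in its nest. Next is the second full cover, with a narrower opening to clear the gearbox.

```bash
sed -i 's/command_gripper(.056)/command_gripper(.047)/' h.py; python3 - <<'E'
from h import *
pick(M,-.05,.072,-92.75,.0642)
im=get_image("top");crop("top",0,560,0,420,1.4,"pics/t7.png",im);crop("scene",100,420,100,320,2.4,"pics/s7.png")
E
```

```text
down 26.6 0.047 [0.488  0.0456 0.0647] [ 0.1  0.8 -0.6] [-0.03  0.11 -0.  ] -78.2
grip 27.0 0.0358 [0.488  0.0457 0.0647] [-0.3 -0.3  6.6] [0.03 0.28 0.04] -78.2
lift 28.1 0.0357 [0.4873 0.0456 0.1794] [-0.2  0.3 -0.6] [ 0.01  0.12 -0.04] -85.3
```

View pics/t7.png

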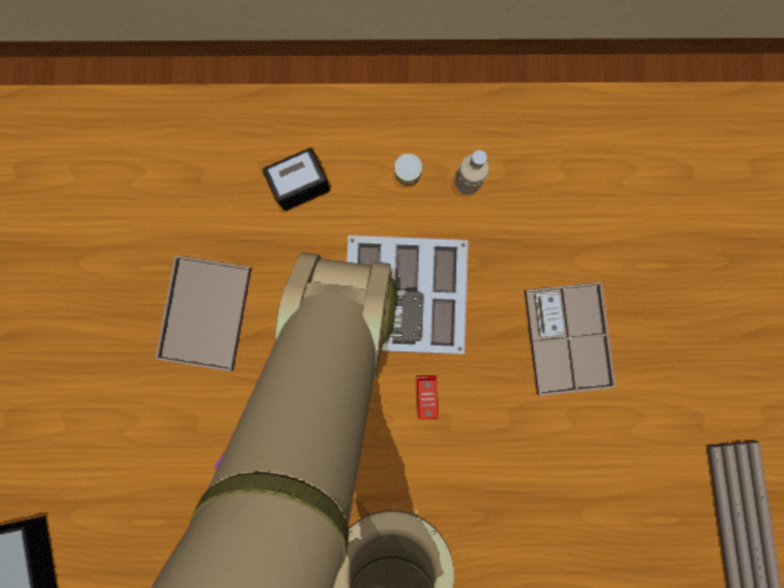

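View pics/s7.png

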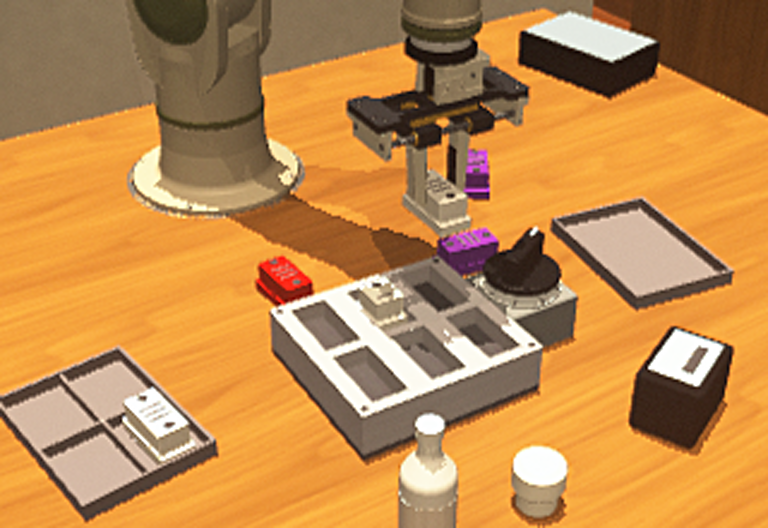

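```bash
python3 - <<'E'
from h import *
place(PT,-.0505,-.036,-84.5,.0272)
movep([*loc(M,-.05,0),.19],Rz(87.25));pr("C")
im=get_image("top");crop("top",0,560,0,420,1.4,"pics/t8.png",im);crop("scene",80,220,220,340,5,"pics/s8.png")
E
```

```text
over 29.8 0.0355 [ 0.4044 -0.389   0.1599] [ 0.9  0.5 -1.5] [-0.01  0.12 -0.03] -29.3
down 31.6 0.0355 [ 0.4033 -0.3899  0.0269] [-0.5  1.1 -0.3] [0.09 0.19 0.05] -24.0
up 33.1 0.0496 [ 0.4032 -0.3898  0.1594] [ 0.8 -0.3 -0.5] [0.03 0.13 0.01] -29.0
C 34.6 0.0501 [ 0.4841 -0.0271  0.1895] [ 0.3 -1.1 -0.3] [-0.03 -0.03 -0.02] 64.4
```

View pics/t8.png

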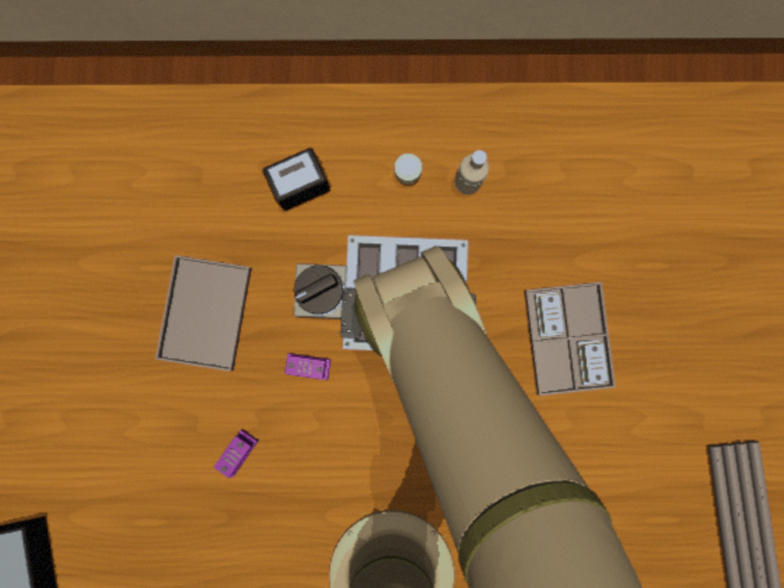

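View pics/s8.png

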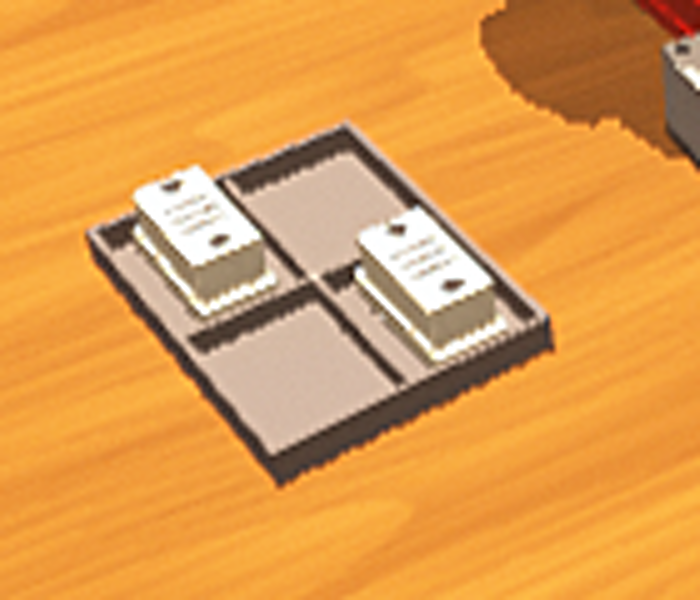

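Both full covers lie flat, in diagonal nests. Now the short one.

```bash
python3 - <<'E'
from h import *
pick(M,-.051,0.0005,87.25,.0635)
im=get_image("top");crop("top",0,560,0,420,1.4,"pics/t9.png",im);crop("scene",100,420,100,320,2.4,"pics/s9.png")
E
```

```text
down 36.5 0.047 [ 0.4836 -0.0257  0.0639] [ 0.5 -0.6 -0.6] [ 0.05 -0.04 -0.04] 53.1
grip 36.8 0.0358 [ 0.4836 -0.0259  0.064 ] [-0.6 -0.4  6. ] [-0.1   0.18  0.02] 53.1
lift 37.9 0.0354 [ 0.4829 -0.0258  0.1794] [ 0.2  0.2 -0.1] [ 0.05  0.   -0.01] 63.2
```

View pics/t9.png

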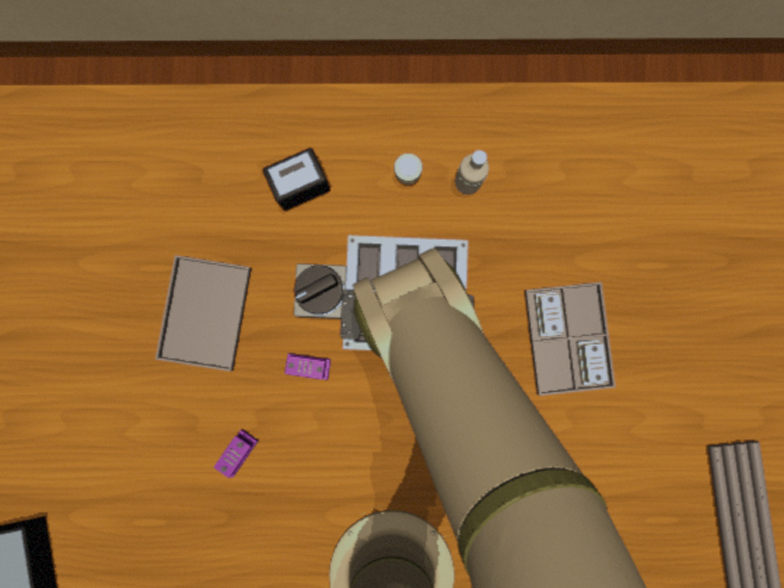

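View pics/s9.png

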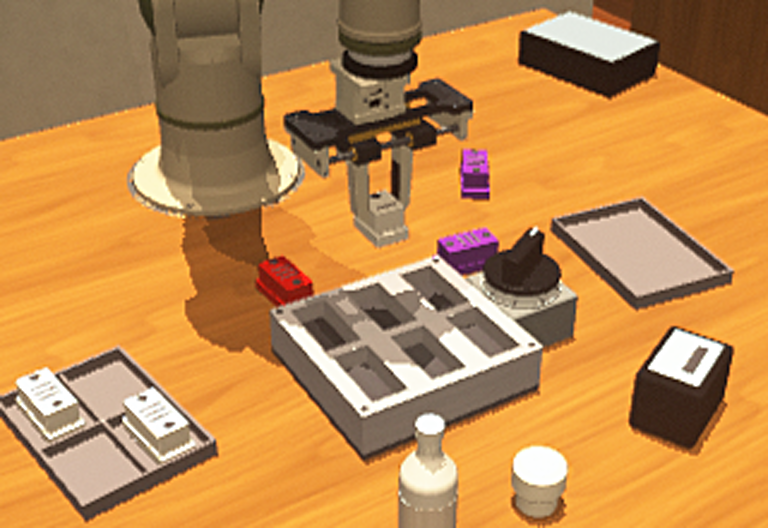

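```bash
python3 - <<'E'
from h import *
movep([*loc(RT,0,0),.2],Rz(80.74))
place(RT,0,0,80.74,.0267)
p=np.array([.5415,.1325,.20])
q=np.array([-58.82,38.51,63.97,117.11,-44.37,53.14,-117.1])
goto_joints(q);pr("wheel")
im=get_image("top");crop("top",0,560,0,420,1.4,"pics/t10.png",im);crop("scene",100,420,100,320,2.4,"pics/s10.png")
E
```

```text
over 39.8 0.0356 [0.5037 0.3643 0.1591] [-0.1  0.3 -1.2] [ 0.04 -0.01  0.01] 20.1
down 41.6 0.036 [0.5036 0.3665 0.0264] [-0.2  0.3 -0.8] [-0.04 -0.03  0.03] 13.8
up 43.1 0.0497 [0.5033 0.3661 0.1592] [-0.1  0.9  0. ] [ 0.04  0.04 -0.01] 19.9
wheel 45.1 0.0497 [0.5418 0.1324 0.1996] [0.1 0.  0.7] [ 0.03  0.11 -0.02] -117.1
```

View pics/t10.png

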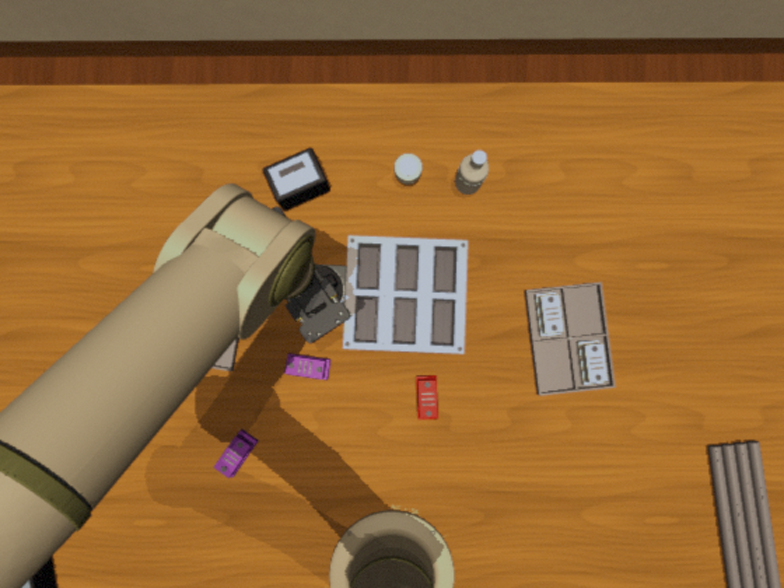

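View pics/s10.png

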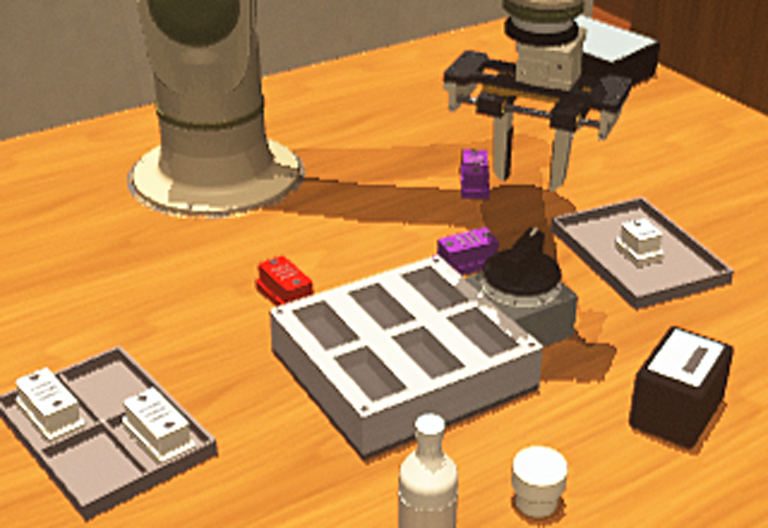

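All three covers are sorted and the mould is empty. Turning the wheel back.

```bash
python3 - <<'E'
from h import *
command_gripper(.07)
move_linear([.5415,.1325,.093],v=.12)
command_gripper(.012,50);pr("grip")
q=np.array(observe()["qpos"])
for d in (30,90,150,210,232,238,241,244,247,250,253):
    q2=q.copy();q2[6]+=d
    if q2[6]>149: print("lim");break
    goto_joints(q2);pr(d)
    if d>210 and abs(observe()["wrist_torque"][2])>0.9:break
E
```

```text
grip 47.7 0.0224 [0.5419 0.1327 0.093 ] [ 2.5  1.4 -0.9] [ 0.39 -0.25 -0.07] -108.5
30 48.2 0.0222 [0.5416 0.1324 0.093 ] [-0.8 -0.5  1.4] [-0.2   0.29  0.2 ] -78.6
90 49.2 0.0225 [0.5416 0.1316 0.093 ] [-2.2 -6.1  1.6] [-1.26  0.42 -0.01] -18.6
150 50.2 0.0225 [0.5424 0.1313 0.093 ] [ 0.1 -7.5 -2.3] [-1.54 -0.2  -0.06] 41.4
210 51.2 0.0227 [0.5431 0.1317 0.093 ] [ 3.5 -6.1 -4.8] [-1.09 -0.77  0.01] 101.4
232 51.6 0.022 [0.5432 0.132  0.093 ] [ 4.1 -4.4 -4.5] [-0.89 -0.78  0.23] 123.4
238 51.9 0.0221 [0.5432 0.1321 0.093 ] [ 4.1 -5.1 -5.6] [-0.78 -0.78  0.09] 129.4
241 52.1 0.0226 [0.5432 0.1321 0.0931] [ 3.3 -4.4 -4.5] [-0.73 -0.82 -0.84] 132.3
244 52.4 0.0232 [0.5432 0.1321 0.0931] [ 3.1 -2.9 -5.1] [-0.52 -0.82 -1.85] 135.2
```

```bash
python3 - <<'E'
from h import *
command_gripper(.07);pr("open")
p=observe()["tcp_pos"].copy();p[2]=.24;move_linear(p,v=.2)
goto_joints([-74.926,34.337,-.143,91.639,.103,54.024,-4.572]);pr("home")
im=get_image("top");crop("top",0,560,0,420,1.4,"pics/t11.png",im);crop("scene",100,420,100,320,2.4,"pics/s11.png");crop("top",190,340,150,260,5.2,"pics/m11.png",im)
E
```

```text
open 53.3 0.0699 [0.5418 0.1327 0.093 ] [ 0.4 -0.2 -0.1] [ 0.07 -0.   -0.04] 135.5
home 56.4 0.0702 [0.2428 0.6828 0.2182] [-0.7 -0.2  0.8] [ 0.   -0.02 -0.02] -4.5
```

View pics/t11.png

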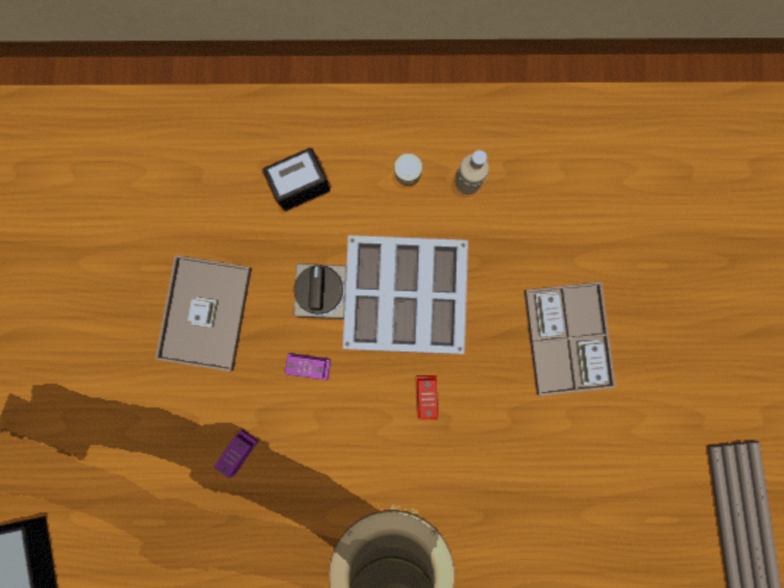

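View pics/s11.png

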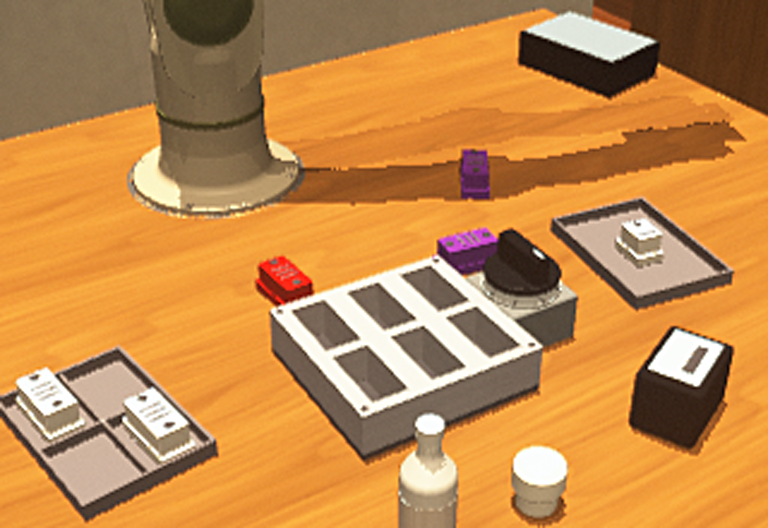

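View pics/m11.png

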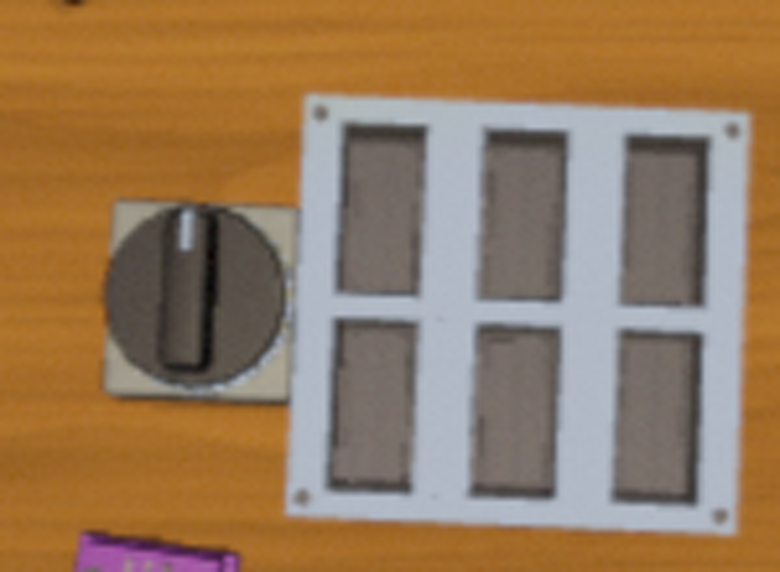

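The wheel mark is back at (187,228) pointing +x as at the start, the cavities are empty and the bystanders are unmoved. Handing in.

```bash
python3 -c "
from cell import *
print(hand_in())"
```

```text
the job is handed in; nothing more can be done
None
```

The job is done and handed in at about 56 s of robot time; `hand_in()` reports no verdict.

- **Covers:** There were three in the mould. The two full ones lie flat in their own nests of the divided tray, diagonally opposite, and the short one lies flat in the undivided tray.
- **Handwheel:** I turned it clockwise to the upper stop, and after sorting back down to the lower stop. At both ends the wrist torque rose sharply (1.2 N m up, 1.9 N m down).
- **One disagreement:** On the way up the grip slipped on the bar, with the finger opening reading 25 mm instead of 22 mm. I regripped square and carried on to the stop.
- **Last checks:** The final pictures show the white mark back at its starting position and all six cavities empty. The meter, bottle, fuse cap and coloured covers stand where they were, and neither tray has moved. No check failed.

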